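# Send the spare stop block down the rocker chute

### The job

Pick up the spare stop block and set it lengthways on the outlined loading spot of the rocker chute's level tray, lowering it onto the tray before letting go. Its weight must then tip the tray so that the block slides down into the catch tray, and the empty tray must swing back level.

Things in the scene. Friction and masses are not known exactly. Their poses are not given: they have to be found in the camera images.
- stop_block: Spare stop block: black, 40 x 85 x 27 mm (x, y, z), 0.21 kg, lying flat on the bench. A black thumb screw (head 20 mm across, top 49 mm above the underside) stands 30 mm from the centre near its -y end. Origin: centre of the underside, z up. Grip across the 40 mm width at mid-length. The round counter, the rolls and the pen nearby are bystanders.
- load_mark (a point): Centre of the loading spot on the tray's face, 85 mm above the bench: an engraved outline 46 x 91 mm. Fixed to the stand, it does not tilt. y: level, towards the catch tray (about to the robot's left); x: along the pivot; z up. Set the block's 85 mm length along y, either end first, with the fingers on its long sides so it can slide out between them. Within 20 mm is right.
- tip_tray (a joint): Tilt of the slippery-lined tray: 0 level (empty, held by a counterweight under its tail), 0.47 rad outlet fully down. It swings freely and returns to 0 when empty. Pivot 55 mm behind the loading spot (-y), 13 mm below the face; a load tips it if over 30 mm beyond the pivot. Face 142 mm wide between rails 6 mm high; open outlet 75 mm beyond the spot, tail lip 107 mm behind it.
- catch_floor (a point): Centre of the floor of the catch tray, the fixed grey tray at the outlet of the chute: 8 mm above the bench, 128 mm from the loading spot along +y. Axes as those of the loading spot. Inside it is 156 mm (x) by 128 mm (y); walls 32 mm above the floor on three sides, open towards the chute.
Mind the look-alikes: they are no part of the job. Of the things shaped like the stop_block, the black one is meant.

How it is judged:
By the outcome, as a careful person would: the job done as asked, in the order asked, and still so for the second after the job is handed in, with the robot touching nothing.
It also fails if it takes over 38 s, if anything falls off the work surface, if the arm or the gripper's body presses on something with over 40 N, if the wrist force passes 120 N, or if a joint passes its speed limit or range.

### The arm

A 6-joint arm with a two-finger parallel gripper is mounted at the origin on a cart in front of the work surface, level with it; the furniture and walls round the work are solid. World frame = base frame: x ahead of the robot, y to its left, z up, the work surface at z = 0. Lengths are in m, angles in rad, forces in N, time in s.
With the tool pointing down it reaches from about 0.3 to 0.875 m from the base axis. Payload 6.4 kg.
Tool frame: the origin (TCP) lies at the centre of the arm's flange, where the gripper is bolted on; the fingertips stand 173 mm ahead of it and the grasp point (between the pads) lies ctrl.grip_point_offset ahead of it (ctrl.grip_point_offset is the distance from the TCP to the grasp point, in m); z points along the fingers, y is the direction in which the jaws open and shut (so a half turn about z gives the same grasp; the last joint's range is limited). The gripper opens to 85 mm and grips with 20 to 120 N. Pads are 22 mm wide; open, the fingers measure 114 mm over their backs; the gripper's body (76 mm by 85 mm) begins 54 mm behind the grasp point. The pads swing forward as they close: fully open they stand 13 mm farther back than shut.
Start: joints at [1.047, 0.181, 1.607, -0, 1.354, -0.206], TCP at [0.18, 0.546, 0.405] pointing down, gripper open.
Joint ranges: [-2.99, 2.99], [-0.89, 2.07], [0.3, 2.58], [-1.14, 4.28], [0, 2.63], [-3.12, 3.12]. Speed limits (rad/s): [2.57, 2.57, 3.01, 3.14, 3.14, 3.14].

### API

Orientations are given as a unit quaternion [w, x, y, z].
In Python, from bench import ctrl, cams, boxes_of, landmark_of gives the robot as it stands.
- The arm moves only by the shell command python3 -m handwheel 'ROWS'. ROWS is JSON, a list of rows, each an object with "offset": the shift along the tool's x, y, z in m, a list of three; "spin": the turn about the tool's z in degrees; "grip": the opening, from 0 (shut) to 1 (fully open). A call has 1 to 20 rows; each row is the pose to reach, as a shift and turn from the pose commanded when the call began, along the tool's axes at that moment; what a row does not reach only later rows make up. A row lasts 1/8 s, in which the tool goes at most 62.5 mm and 10.7 degrees, less where a joint would pass 70% of its speed; a pose out of reach is approached as far as the arm can. A call with a gripper value outside its range is refused whole. The fingers move at their own pace and stop on an object; the grip force is fixed at half the most. Time passes only in rows, so rows that repeat a pose let the fingers close. It gives the time, the measured TCP pose, the force and the opening at its end, in the units of the state.
- ctrl.get_obs(): the state, without advancing time (a new reading comes with each control period).
- cams.camera(name): name is "scene" or "top" or "wrist"; returns a dict with "color" (400x640x3 uint8, red, green, blue), "camera_matrix" (3x3 intrinsics, pixels), "distortion" ([k1, k2, p1, p2, k3] as OpenCV has them; the pictures are not rectified), "view" (4x4, takes a point from world to camera coordinates); the wrist camera has in their place "tool_from_camera" (4x4, takes a point from camera to tool coordinates, whose origin is the TCP and whose axes are the flange's). Camera axes: x right, y up, looking along -z (the intrinsics and any distortion apply to the point x, -y, -z); pixel columns grow to the right and rows downward; lengths in m; the calibration is good to about 2 mm. A picture is of the moment at which its call begins: read the wrist's pose just before it. There is no depth.
- ctrl.hand_in(): hands the job in, once; it reports no verdict.
Trained networks look in a picture, given as the dict that the camera call returned (one of the last four; its "shot" number tells which), for a name from the list of things; names that differ only in an ending like _2 or _b are one class to them, and where a whole thing is asked for, a point or a joint stands for the part that bears it (a point fixed in the world has none). Each returns a list of dicts, best first, with "confidence" (0 to 1); they miss things now and then, are a little off and sometimes report something else, mostly with a low value. They report only what shows in the picture. A call takes as long as a camera call. They do not tell look-alikes from the thing itself.
- boxes_of(picture, thing): "uv" ([column, row] in pixels, amid what is visible of it).
- landmark_of(picture, thing): "uv" ([column, row] in pixels: a listed point, or the origin of a listed thing).
The state is a dict: "time_s": time; "q": joint angles; "dq": joint speeds; "joint_efforts": joint torques, N m; "eef_pos": TCP position; "eef_rot": TCP orientation; "wrist_force": force on the tool from outside, world axes, zero at the start; "torque": the same for the moment, N m; "opening": opening from 0.0 (shut) to 1.0 (fully open).
Only numpy, scipy, OpenCV 4.12 (cv2) and the standard library are available. Lean on these libraries where they do the work, as an engineer would, in place of code of your own. Each camera call takes 0.05 s, during which the arm holds its last target.

## Working session

There is one attempt and no reset: what is moved stays moved. The work goes in short steps, Python scripts to look and compute and a shell command to move; the robot and the scene stay as the last step left them, time stands still between calls to the robot, and variables do not carry over. Pictures are saved under pics/ and viewed, and the job is handed in when it is done.

```bash
ls; mkdir -p pics
cat > h.py <<'E'
import numpy as np, cv2
from bench import ctrl, cams, boxes_of, landmark_of
from scipy.spatial.transform import Rotation as R
def save(p,n): cv2.imwrite('pics/'+n,cv2.cvtColor(p['color'],cv2.COLOR_RGB2BGR))
def T_of(o):
    T=np.eye(4);w,x,y,z=o['eef_rot'];T[:3,:3]=R.from_quat([x,y,z,w]).as_matrix();T[:3,3]=o['eef_pos'];return T
def view(p,o=None):
    if 'view' in p: return np.array(p['view'])
    return np.linalg.inv(T_of(o)@np.array(p['tool_from_camera']))
def proj(p,P,V):
    P=np.atleast_2d(P).astype(float);c=(V[:3,:3]@P.T).T+V[:3,3];c=c*[1,-1,-1]
    return cv2.projectPoints(c.reshape(-1,1,3),np.zeros(3),np.zeros(3),np.array(p['camera_matrix']),np.array(p['distortion'],float))[0].reshape(-1,2)
def ray(p,uv,V,z):
    n=cv2.undistortPoints(np.array(uv,float).reshape(-1,1,2),np.array(p['camera_matrix']),np.array(p['distortion'],float)).reshape(-1,2)
    d=np.c_[n[:,0],-n[:,1],-np.ones(len(n))];Ri=V[:3,:3].T;c=-Ri@V[:3,3];d=(Ri@d.T).T
    return c+d*((z-c[2])/d[:,2])[:,None]
E
python3 - <<'E'
from h import *
o=ctrl.get_obs();print(o,ctrl.grip_point_offset)
for n in ['scene','top','wrist']:
    p=cams.camera(n);save(p,n+'0.png');V=view(p,o)
    for t,z in [('stop_block',0),('load_mark',.085),('catch_floor',.008)]:
        for d in landmark_of(p,t): print(n,t,d,ray(p,[d['uv']],V,z)[0].round(4))
    for t in ['stop_block','tip_tray']:
        print(n,'box',t,boxes_of(p,t))
E
```

```text
pics
{'time_s': 0.0, 'q': array([ 1.04667637e+00,  1.81590248e-01,  1.60799562e+00, -9.86161287e-06,
        1.35379407e+00, -2.06302948e-01]), 'dq': array([ 1.38534290e-03,  1.10557147e-03, -2.89193971e-05,  4.82539586e-04,
       -4.50197902e-04, -9.15579331e-04]), 'joint_efforts': array([-1.59874271e-03, -4.44873512e+01, -3.51330507e+01, -3.56452847e-04,
        9.13533324e-03, -1.80448126e-05]), 'eef_pos': array([0.17954469, 0.5459913 , 0.40376219]), 'eef_rot': array([-3.14664309e-04,  1.58239443e-01,  9.87400365e-01, -8.36423169e-04]), 'wrist_force': array([-0.69675925, -0.3176072 ,  0.34591771]), 'torque': array([-0.05481707, -0.0202776 ,  0.04083577]), 'opening': 1.0049898183543216} 0.1547
scene stop_block {'uv': [359.1, 222.2], 'confidence': 0.69} [ 0.5793 -0.2106  0.    ]
scene load_mark {'uv': [284.5, 178.4], 'confidence': 0.9} [ 0.5425 -0.0161  0.085 ]
scene catch_floor {'uv': [250.4, 186.8], 'confidence': 0.56} [0.5476 0.1108 0.008 ]
scene box stop_block [{'uv': [432.6, 276.1], 'confidence': 0.94}, {'uv': [362.4, 219.4], 'confidence': 0.92}]
scene box tip_tray [{'uv': [290.5, 183.9], 'confidence': 0.72}]
top stop_block {'uv': [339.6, 169.8], 'confidence': 0.9} [ 0.5886 -0.2105  0.    ]
top stop_block {'uv': [414.7, 208.5], 'confidence': 0.73} [ 0.4851 -0.4222  0.    ]
top stop_block {'uv': [223.0, 179.4], 'confidence': 0.7} [0.5528 0.1141 0.    ]
top catch_floor {'uv': [221.2, 181.6], 'confidence': 0.56} [0.5453 0.1171 0.008 ]
top box stop_block [{'uv': [415.9, 207.8], 'confidence': 0.59}, {'uv': [341.8, 168.2], 'confidence': 0.58}]
top box tip_tray [{'uv': [271.8, 180.1], 'confidence': 0.67}]
wrist box stop_block []
wrist box tip_tray []
```

View pics/scene0.png

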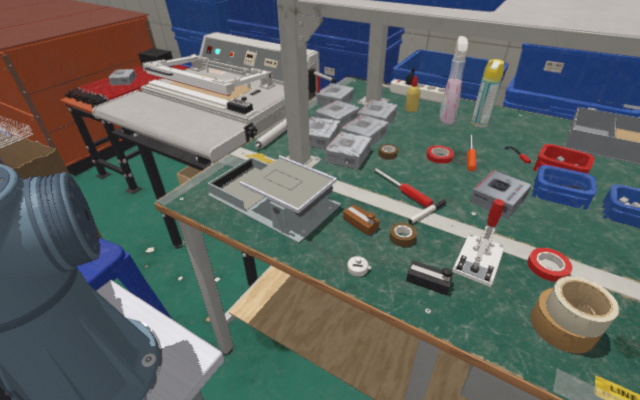

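View pics/top0.png

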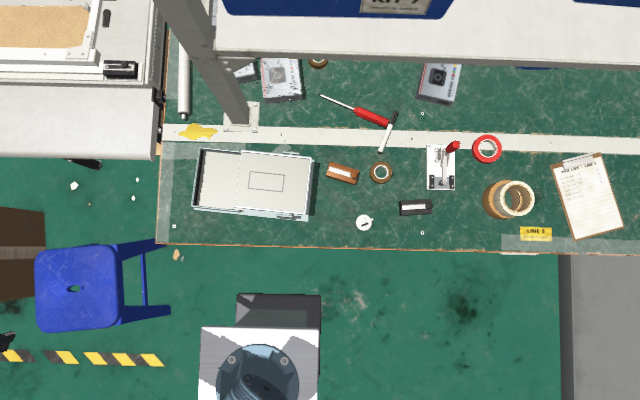

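Run:
```python
import cv2
a=cv2.imread('pics/top0.png')[120:250,200:460];cv2.imwrite('pics/topz.png',cv2.resize(a,None,fx=3,fy=3,interpolation=cv2.INTER_CUBIC))
a=cv2.imread('pics/scene0.png')[150:310,230:480];cv2.imwrite('pics/scenez.png',cv2.resize(a,None,fx=3.2,fy=3.2,interpolation=cv2.INTER_CUBIC))
```

```text
(no output)
```

View pics/topz.png

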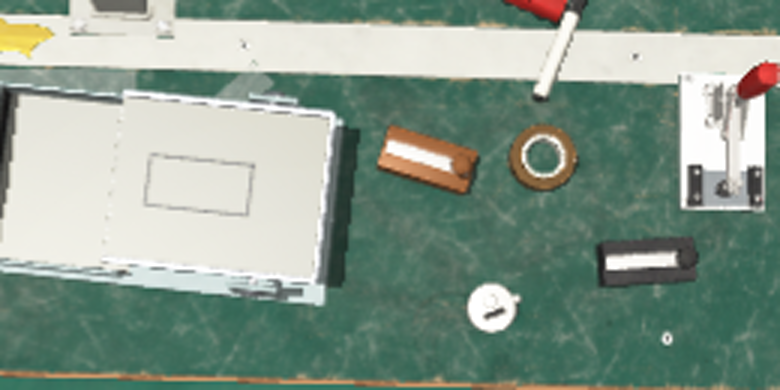

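View pics/scenez.png

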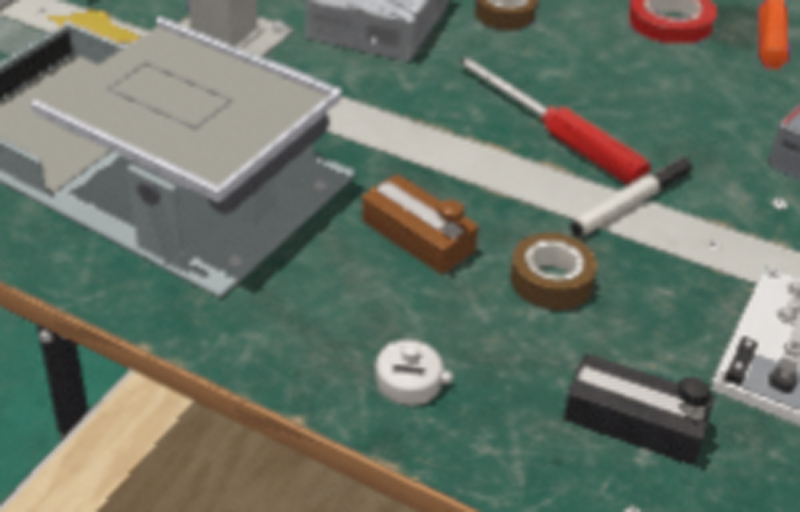

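The black block is at about (415, 207) in the top view and (432, 277) in the scene view, with its screw to the right. The brown block at (342, 172) is the look-alike. The outline is at about (266, 181) in the top view.

Run:
```python
from h import *
p=cams.camera('top');V=view(p)
m=np.array([(148,153),(254,163),(248,215),(145,205)])/3+[200,120]
c=ray(p,m,V,.085);print(c.round(4),c.mean(0));print(np.linalg.norm(np.diff(c,axis=0),axis=1))
d=c[0]+c[3]-c[1]-c[2];print('tray y dir',d/np.linalg.norm(d), np.degrees(np.arctan2(-d[0],d[1])))
b=np.array([(601,240),(694,236),(697,282),(605,286)])/3+[200,120]
print(ray(p,b,V,.02).round(4),ray(p,b,V,.02).mean(0))
o=ctrl.get_obs();print(T_of(o).round(3))
T=T_of(o)
for g in [(.45,.1,.42),(.488,-.42,.40)]: print((T[:3,:3].T@(np.array(g)-T[:3,3])).round(3))
```

```text
[[ 0.5637  0.0289  0.085 ]
 [ 0.5573 -0.063   0.085 ]
 [ 0.5119 -0.0593  0.085 ]
 [ 0.5182  0.0296  0.085 ]] [ 0.53778557 -0.01593808  0.085     ]
[0.0920956  0.04560189 0.08913733]
tray y dir [0.06993613 0.99755147 0.        ] -4.010318729077784
[[ 0.5056 -0.3778  0.02  ]
 [ 0.5115 -0.4634  0.02  ]
 [ 0.4693 -0.4661  0.02  ]
 [ 0.4635 -0.3816  0.02  ]] [ 0.48748836 -0.42222648  0.02      ]
[[-0.95   0.312 -0.     0.18 ]
 [ 0.312  0.95   0.     0.546]
 [ 0.     0.    -1.     0.405]
 [ 0.     0.     0.     1.   ]]
[-0.396 -0.339 -0.015]
[-0.595 -0.821  0.005]
```

```bash
python3 -m handwheel '[{"offset":[-0.396,-0.339,0],"spin":34,"grip":1},{"offset":[-0.396,-0.339,0],"spin":34,"grip":1},{"offset":[-0.396,-0.339,0],"spin":34,"grip":1},{"offset":[-0.396,-0.339,0],"spin":34,"grip":1},{"offset":[-0.396,-0.339,0],"spin":34,"grip":1},{"offset":[-0.396,-0.339,0],"spin":34,"grip":1},{"offset":[-0.396,-0.339,0],"spin":34,"grip":1},{"offset":[-0.396,-0.339,0],"spin":34,"grip":1},{"offset":[-0.594,-0.822,0.06],"spin":67.8,"grip":1},{"offset":[-0.594,-0.822,0.06],"spin":67.8,"grip":1},{"offset":[-0.594,-0.822,0.06],"spin":67.8,"grip":1},{"offset":[-0.594,-0.822,0.06],"spin":67.8,"grip":1},{"offset":[-0.594,-0.822,0.06],"spin":67.8,"grip":1},{"offset":[-0.594,-0.822,0.06],"spin":67.8,"grip":1},{"offset":[-0.594,-0.822,0.06],"spin":67.8,"grip":1},{"offset":[-0.594,-0.822,0.06],"spin":67.8,"grip":1},{"offset":[-0.594,-0.822,0.06],"spin":67.8,"grip":1},{"offset":[-0.594,-0.822,0.06],"spin":67.8,"grip":1},{"offset":[-0.594,-0.822,0.06],"spin":67.8,"grip":1},{"offset":[-0.594,-0.822,0.06],"spin":67.8,"grip":1}]'
python3 - <<'E'
from h import *
o=ctrl.get_obs();p=cams.camera('wrist');save(p,'w1.png');V=view(p,o);print(T_of(o).round(4),o['time_s'],o['q'])
for d in landmark_of(p,'stop_block'): print(d,ray(p,[d['uv']],V,0)[0])
# overlay block at estimate
a=np.radians(4);X=np.array([np.cos(a),np.sin(a),0]);Y=np.array([-np.sin(a),np.cos(a),0]);c=np.array([.4875,-.4222,0])
P=[c+sx*.02*X+sy*.0425*Y+[0,0,z] for z in (0,.027) for sx,sy in((1,1),(1,-1),(-1,-1),(-1,1))]
print(proj(p,P,V).round(1))
E
```

```text
time_s: 3.45
eef_pos: [0.4874, -0.4189, 0.345]
eef_rot: [-0.0, 0.682, 0.732, 0.0]
wrist_force: [0.7, 0.8, 0.5]
opening: 0.995
[[-7.100e-02  9.975e-01  1.000e-04  4.874e-01]
 [ 9.975e-01  7.100e-02  1.000e-04 -4.189e-01]
 [ 1.000e-04  1.000e-04 -1.000e+00  3.450e-01]
 [ 0.000e+00  0.000e+00  0.000e+00  1.000e+00]] 3.45 [-8.94402354e-01  3.82164161e-01  1.47956851e+00  1.81926715e-04
  1.27990849e+00 -9.65476267e-01]
{'uv': [321.9, 176.7], 'confidence': 0.57} [ 0.49082089 -0.41765999  0.        ]
[[339.  138.1]
 [337.5 220.8]
 [299.  220.7]
 [297.5 138. ]
 [340.8 141.4]
 [339.1 230.8]
 [297.3 230.8]
 [295.5 141.4]]
```

View pics/w1.png

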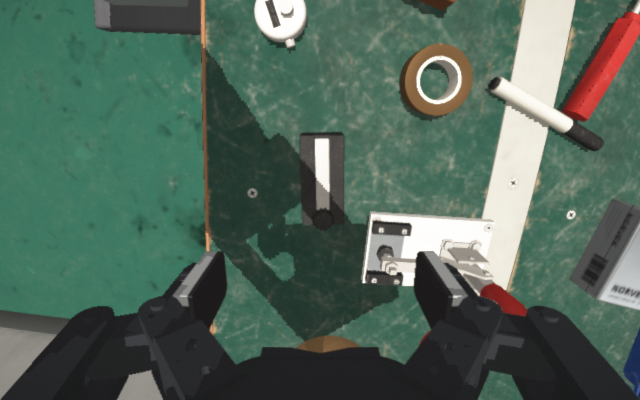

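Run:
```python
from h import *
a=cv2.imread('pics/w1.png')[120:240,270:390];cv2.imwrite('pics/w1z.png',cv2.resize(a,None,fx=5,fy=5,interpolation=cv2.INTER_CUBIC))
```

```text
(no output)
```

View pics/w1z.png

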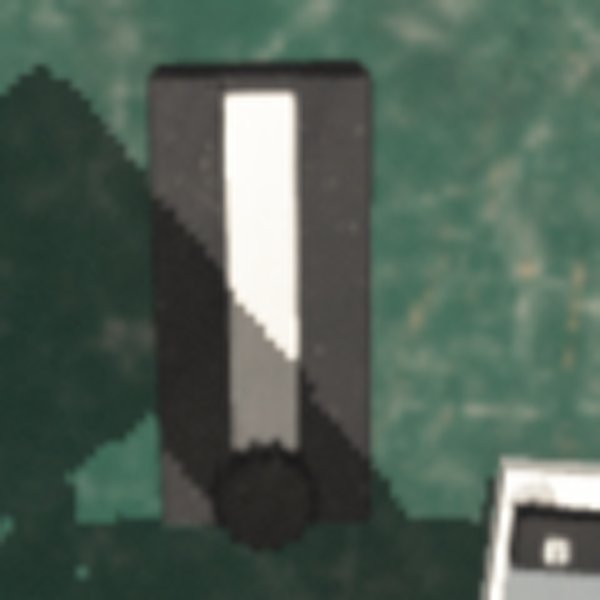

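Run:
```python
from h import *
o=ctrl.get_obs();p=cams.camera('wrist');V=view(p,o)
m=np.array([(150,76),(371,76),(370,523),(160,525)])/5+[270,120]
c=ray(p,m,V,.027);print(c.round(4),c.mean(0));d=c[0]+c[1]-c[2]-c[3];print(np.degrees(np.arctan2(-d[0],d[1])),np.linalg.norm(d)/2)
T=T_of(o);g=c.mean(0);g[2]=.178
print(T[:3,:3].T@(g-T[:3,3]))
```

```text
[[ 0.4684 -0.3758  0.027 ]
 [ 0.5071 -0.373   0.027 ]
 [ 0.5147 -0.4568  0.027 ]
 [ 0.4749 -0.46    0.027 ]] [ 0.49127356 -0.41641185  0.027     ]
4.773749023997465 0.08433647104235228
[0.00236286 0.00396886 0.16718994]
```

```bash
python3 -m handwheel '[{"offset":[0.002,0.004,0.06],"spin":-0.7,"grip":1},{"offset":[0.002,0.004,0.11],"spin":-0.7,"grip":1},{"offset":[0.002,0.004,0.14],"spin":-0.7,"grip":1},{"offset":[0.002,0.004,0.158],"spin":-0.7,"grip":1},{"offset":[0.002,0.004,0.167],"spin":-0.7,"grip":1},{"offset":[0.002,0.004,0.167],"spin":-0.7,"grip":1},{"offset":[0.002,0.004,0.167],"spin":-0.7,"grip":0.2},{"offset":[0.002,0.004,0.167],"spin":-0.7,"grip":0.2},{"offset":[0.002,0.004,0.167],"spin":-0.7,"grip":0.2},{"offset":[0.002,0.004,0.167],"spin":-0.7,"grip":0.2},{"offset":[0.002,0.004,0.167],"spin":-0.7,"grip":0.2},{"offset":[0.002,0.004,0.167],"spin":-0.7,"grip":0.2},{"offset":[0.002,0.004,0.167],"spin":-0.7,"grip":0.2},{"offset":[0.002,0.004,0.167],"spin":-0.7,"grip":0.2}]'
```

```text
time_s: 5.35
eef_pos: [0.4913, -0.4185, 0.1789]
eef_rot: [0.001, 0.678, 0.735, -0.0]
wrist_force: [0.0, 0.4, 6.9]
opening: 0.455
```

```bash
python3 -m handwheel '[{"offset":[0,0,-0.01],"spin":0,"grip":0.2},{"offset":[0,0,-0.04],"spin":0,"grip":0.2},{"offset":[0,0,-0.09],"spin":0,"grip":0.2},{"offset":[0,0,-0.13],"spin":0,"grip":0.2},{"offset":[0.06,0.015,-0.14],"spin":8.8,"grip":0.2},{"offset":[0.11,0.03,-0.14],"spin":8.8,"grip":0.2},{"offset":[0.16,0.045,-0.14],"spin":8.8,"grip":0.2},{"offset":[0.21,0.058,-0.14],"spin":8.8,"grip":0.2},{"offset":[0.24,0.064,-0.14],"spin":8.8,"grip":0.2},{"offset":[0.244,0.064,-0.14],"spin":8.8,"grip":0.2},{"offset":[0.244,0.064,-0.14],"spin":8.8,"grip":0.2},{"offset":[0.244,0.064,-0.14],"spin":8.8,"grip":0.2}]'
python3 - <<'E'
from h import *
o=ctrl.get_obs();p=cams.camera('wrist');save(p,'w2.png');V=view(p,o);print(T_of(o).round(4))
for d in landmark_of(p,'load_mark'): print(d,ray(p,[d['uv']],V,.085)[0])
p=cams.camera('scene');save(p,'s2.png')
a=cv2.imread('pics/s2.png')[120:280,200:450];cv2.imwrite('pics/s2z.png',cv2.resize(a,None,fx=3.2,fy=3.2,interpolation=cv2.INTER_CUBIC))
E
```

```text
time_s: 6.85
eef_pos: [0.5346, -0.1706, 0.3178]
eef_rot: [0.0, 0.732, 0.681, -0.0]
wrist_force: [-0.8, 0.0, -1.5]
opening: 0.455
[[ 7.290e-02  9.973e-01  1.000e-04  5.346e-01]
 [ 9.973e-01 -7.290e-02 -4.000e-04 -1.706e-01]
 [-4.000e-04  1.000e-04 -1.000e+00  3.178e-01]
 [ 0.000e+00  0.000e+00  0.000e+00  1.000e+00]]
```

View pics/w2.png

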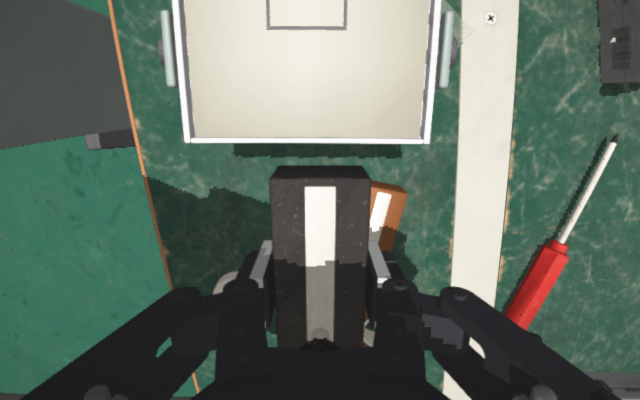

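View pics/s2z.png

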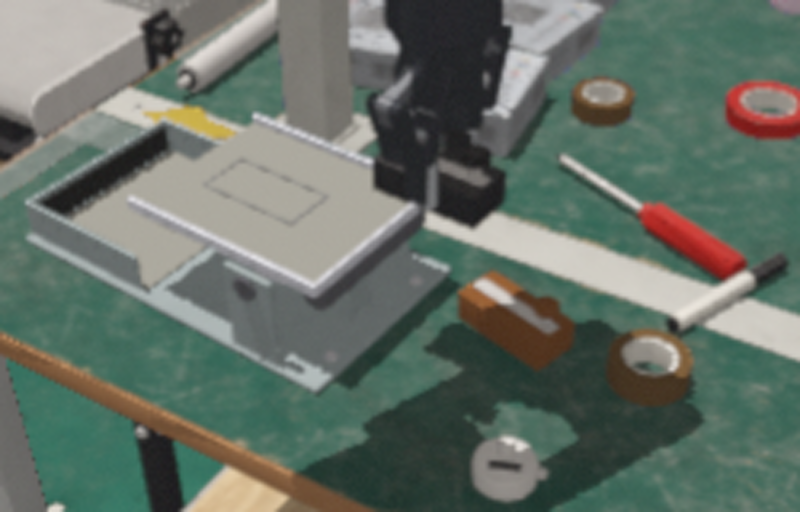

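Run:
```python
from h import *
a=cv2.imread('pics/w2.png')[0:200,230:410];cv2.imwrite('pics/w2z.png',cv2.resize(a,None,fx=3,fy=3,interpolation=cv2.INTER_CUBIC))
o=ctrl.get_obs();p=cams.camera('wrist');V=view(p,o);T=T_of(o)
c=ray(p,[(268,28),(347,28.5)],V,.085);print('mark near',c.round(4));d=c[1]-c[0];print(np.degrees(np.arctan2(d[1],d[0])),np.linalg.norm(d))
r=ray(p,[(186,141),(430,141)],V,.091);print('rail rear',r.round(4),r.mean(0)); 
y=np.array([-d[1],d[0],0])/np.linalg.norm(d);print('centre',c.mean(0)+y*.0455)
b=ray(p,[(273,180),(369,180)],V,T[2,3]-.152);print('block far',b.round(4),(T[:3,:3].T@(b-T[:3,3]).T).T.round(4))
```

```text
mark near [[ 0.5145 -0.0541  0.085 ]
 [ 0.5596 -0.0578  0.085 ]]
-4.664754790161494 0.04524361473116602
rail rear [[ 0.4584 -0.1139  0.091 ]
 [ 0.6061 -0.1249  0.091 ]] [ 0.53220835 -0.11937786  0.091     ]
centre [ 0.54077617 -0.01063294  0.085     ]
block far [[ 0.521  -0.125   0.1656]
 [ 0.5578 -0.1277  0.1656]] [[ 0.0444 -0.0169  0.152 ]
 [ 0.0444  0.02    0.152 ]]
```

View pics/w2z.png

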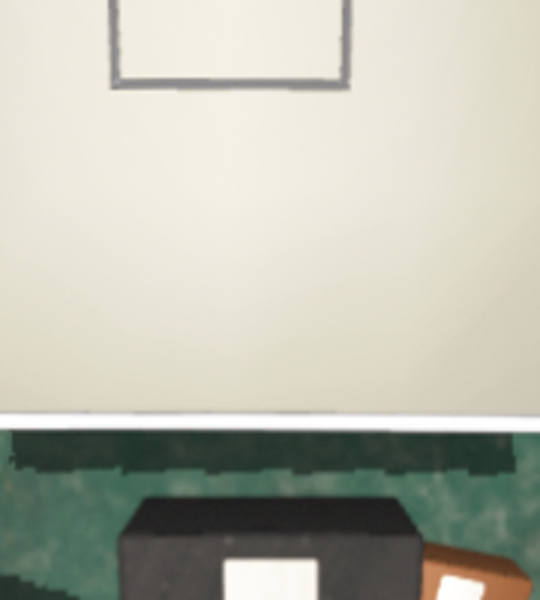

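```bash
python3 -m handwheel '[{"offset":[0.05,-0.002,0],"spin":0,"grip":0.2},{"offset":[0.1,-0.004,0],"spin":0,"grip":0.2},{"offset":[0.14,-0.006,0],"spin":0,"grip":0.2},{"offset":[0.157,-0.006,0.01],"spin":0,"grip":0.2},{"offset":[0.157,-0.006,0.025],"spin":0,"grip":0.2},{"offset":[0.157,-0.006,0.04],"spin":0,"grip":0.2},{"offset":[0.157,-0.006,0.048],"spin":0,"grip":0.2},{"offset":[0.157,-0.006,0.05],"spin":0,"grip":0.2},{"offset":[0.157,-0.006,0.05],"spin":0,"grip":0.2},{"offset":[0.157,-0.006,0.05],"spin":0,"grip":0.2}]'
python3 - <<'E'
from h import *
o=ctrl.get_obs();p=cams.camera('wrist');save(p,'w3.png');V=view(p,o);T=T_of(o);print(T[:3,3],o['time_s'],o['wrist_force'])
P=[T[:3,:3]@[.002+sx*.0455,sy*.023,0]+T[:3,3] for sx,sy in((1,-1),(1,1))]
for q in P:q[2]=.085
print(proj(p,P,V))
p=cams.camera('scene');save(p,'s3.png')
a=cv2.imread('pics/s3.png')[80:240,180:380];cv2.imwrite('pics/s3z.png',cv2.resize(a,None,fx=3.5,fy=3.5,interpolation=cv2.INTER_CUBIC))
E
```

```text
time_s: 8.3
eef_pos: [0.5403, -0.0127, 0.2683]
eef_rot: [0.0, 0.732, 0.681, 0.0]
wrist_force: [-0.2, -0.0, -2.1]
opening: 0.451
[ 0.54029041 -0.01273195  0.26825267] 8.3 [-0.18535151 -0.0261907  -2.10434173]
[[268.57002926 158.18396436]
 [365.37285709 158.14147491]]
```

View pics/w3.png

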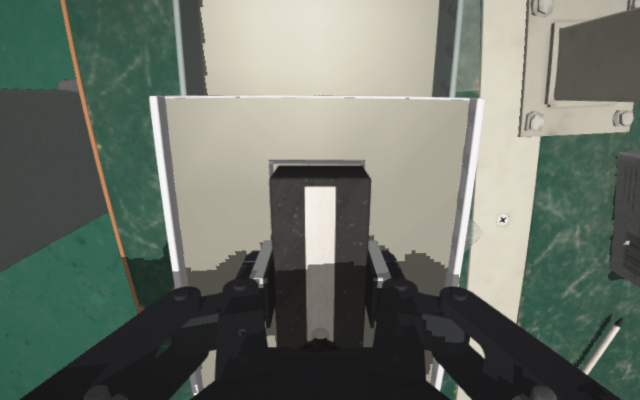

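View pics/s3z.png

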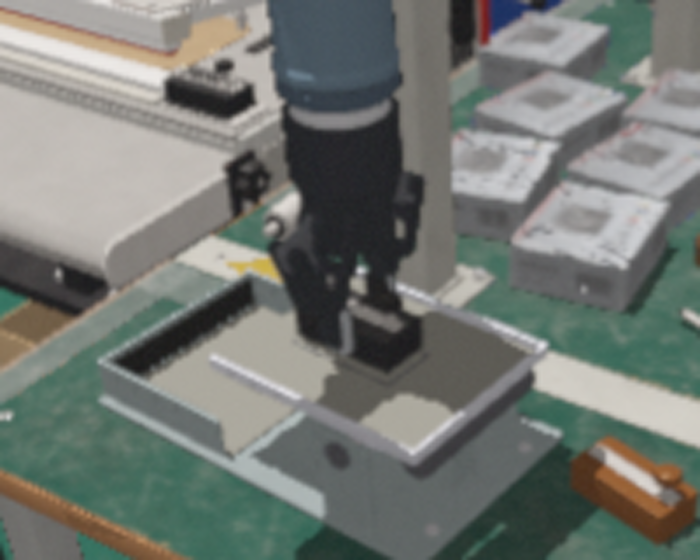

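Wrist view: the outline's far edge sits at (270–365, 160), right where I predicted it, so the block is centred. It is still a few mm above the tray.

```bash
python3 -m handwheel '[{"offset":[0,0,0.001],"spin":0,"grip":0.2},{"offset":[0,0,0.002],"spin":0,"grip":0.2},{"offset":[0,0,0.003],"spin":0,"grip":0.2},{"offset":[0,0,0.003],"spin":0,"grip":0.2},{"offset":[0,0,0.003],"spin":0,"grip":0.2}]'
python3 - <<'E'
from h import *
for n in ('wrist','scene'):
    p=cams.camera(n);save(p,n+'4.png')
o=ctrl.get_obs();print(o['eef_pos'],o['wrist_force'],o['torque'])
a=cv2.imread('pics/scene4.png')[150:230,230:340];cv2.imwrite('pics/s4z.png',cv2.resize(a,None,fx=7,fy=7,interpolation=cv2.INTER_CUBIC))
E
```

```text
time_s: 9.02
eef_pos: [0.54, -0.0125, 0.2647]
eef_rot: [-0.0, 0.732, 0.681, -0.0]
wrist_force: [0.2, -0.1, -2.2]
opening: 0.456
[ 0.54002695 -0.01249711  0.26471032] [ 0.10192262  0.212037   -1.97335044] [-0.01066603 -0.01022248  0.03232904]
```

View pics/s4z.png

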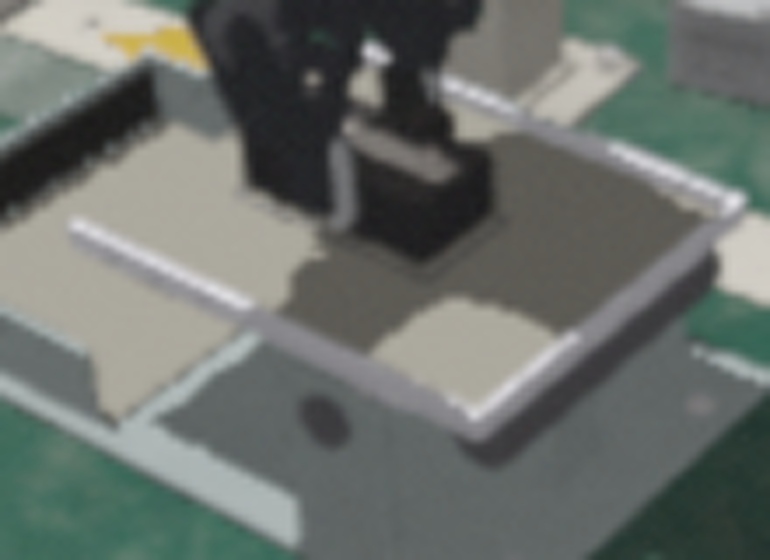

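```bash
python3 -m handwheel '[{"offset":[0,0,0.001],"spin":0,"grip":0.2},{"offset":[0,0,0.001],"spin":0,"grip":0.2}]'; python3 -m handwheel '[{"offset":[0,0,0.001],"spin":0,"grip":0.2},{"offset":[0,0,0.001],"spin":0,"grip":0.2}]'
python3 - <<'E'
from h import *
for n in ('wrist','scene'):
    p=cams.camera(n);save(p,n+'5.png')
o=ctrl.get_obs();print(o['eef_pos'],o['wrist_force'],o['torque'])
a=cv2.imread('pics/scene5.png')[150:230,230:340];cv2.imwrite('pics/s5z.png',cv2.resize(a,None,fx=7,fy=7,interpolation=cv2.INTER_CUBIC))
E
```

```text
time_s: 9.38
eef_pos: [0.5401, -0.0125, 0.2639]
eef_rot: [0.0, 0.732, 0.681, 0.0]
wrist_force: [-0.7, 0.6, -0.3]
opening: 0.455
time_s: 9.62
eef_pos: [0.5402, -0.0125, 0.2629]
eef_rot: [0.0, 0.732, 0.681, 0.0]
wrist_force: [-0.1, 1.8, 1.2]
opening: 0.453
[ 0.54023955 -0.01247883  0.26295299] [0.2659898  1.45650987 0.57223531] [ 0.07147211 -0.02645842  0.01607803]
```

View pics/s5z.png

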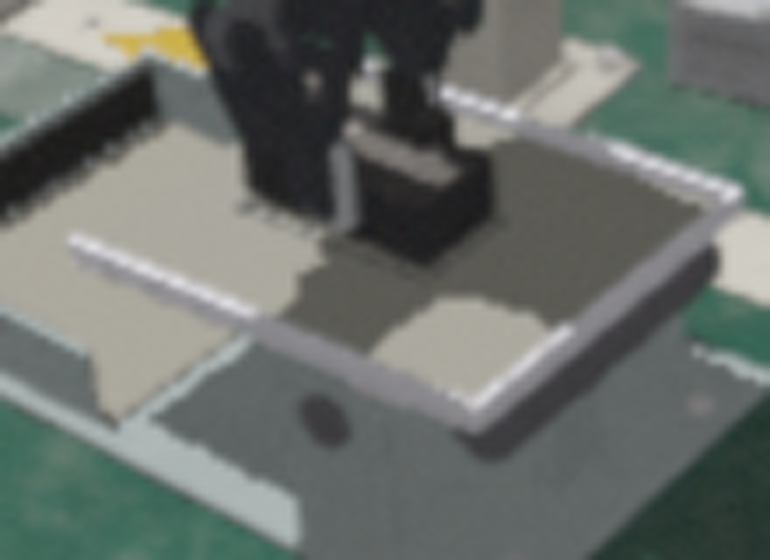

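View pics/wrist5.png

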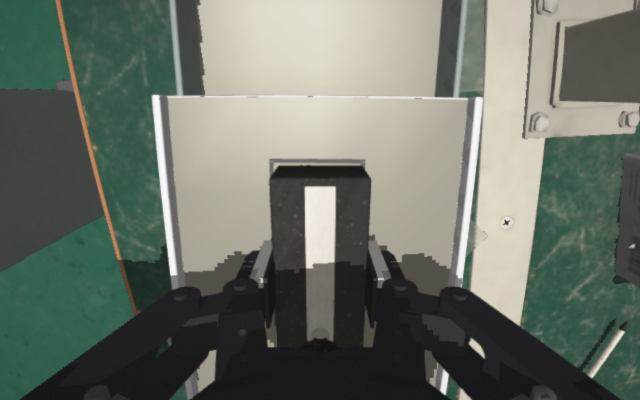

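Contact: the wrist force went from −2 N to about +1 N and the outlet has dipped slightly. I'll ease up half a millimetre so the tray is about level with the block resting on it, then open.

```bash
python3 -m handwheel '[{"offset":[0,0,-0.0006],"spin":0,"grip":0.2},{"offset":[0,0,-0.0006],"spin":0,"grip":0.2},{"offset":[0,0,-0.0006],"spin":0,"grip":1},{"offset":[0,0,-0.0006],"spin":0,"grip":1},{"offset":[0,0,-0.0006],"spin":0,"grip":1},{"offset":[0,0,-0.0006],"spin":0,"grip":1},{"offset":[0,0,-0.0006],"spin":0,"grip":1},{"offset":[0,0,-0.0006],"spin":0,"grip":1},{"offset":[0,0,-0.0006],"spin":0,"grip":1},{"offset":[0,0,-0.0006],"spin":0,"grip":1},{"offset":[0,0,-0.0006],"spin":0,"grip":1},{"offset":[0,0,-0.0006],"spin":0,"grip":1}]'
python3 - <<'E'
from h import *
for n in ('wrist','scene'):
    p=cams.camera(n);save(p,n+'6.png')
E
```

```text
time_s: 11.22
eef_pos: [0.54, -0.0125, 0.2633]
eef_rot: [0.0, 0.732, 0.681, -0.0]
wrist_force: [0.1, 0.1, 0.4]
opening: 1.003
```

View pics/wrist6.png

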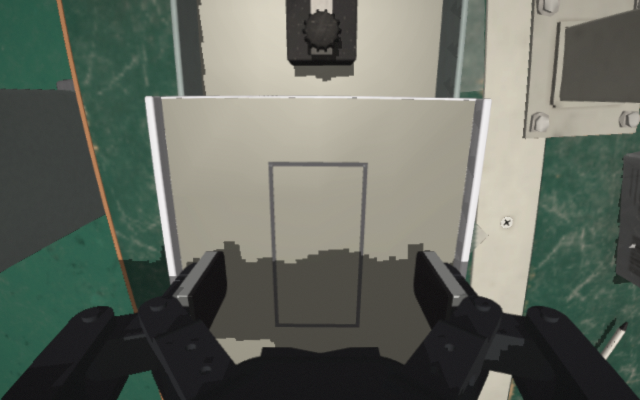

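View pics/scene6.png

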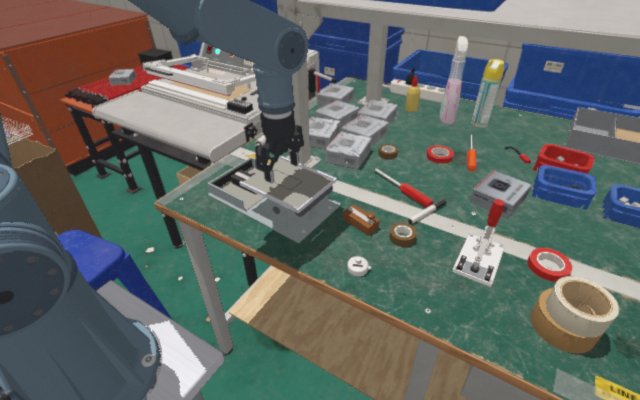

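The block slid out (screw end at (322, 30) in the wrist view) and the tray is back level and empty. I'll raise the arm clear and check again.

```bash
python3 -m handwheel '[{"offset":[0,0,-0.03],"spin":0,"grip":1},{"offset":[0,0,-0.08],"spin":0,"grip":1},{"offset":[0,0,-0.11],"spin":0,"grip":1},{"offset":[-0.05,0,-0.11],"spin":0,"grip":1},{"offset":[-0.10,0,-0.11],"spin":0,"grip":1},{"offset":[-0.13,0,-0.11],"spin":0,"grip":1},{"offset":[-0.13,0,-0.11],"spin":0,"grip":1},{"offset":[-0.13,0,-0.11],"spin":0,"grip":1}]'
python3 - <<'E'
from h import *
for n in ('wrist','scene'):
    p=cams.camera(n);save(p,n+'7.png')
a=cv2.imread('pics/scene7.png')[130:250,190:370];cv2.imwrite('pics/s7z.png',cv2.resize(a,None,fx=4.4,fy=4.4,interpolation=cv2.INTER_CUBIC))
E
```

```text
time_s: 12.32
eef_pos: [0.5306, -0.1417, 0.3731]
eef_rot: [-0.0, 0.732, 0.681, 0.0]
wrist_force: [-0.0, 0.6, 0.2]
opening: 1.0
```

View pics/wrist7.png

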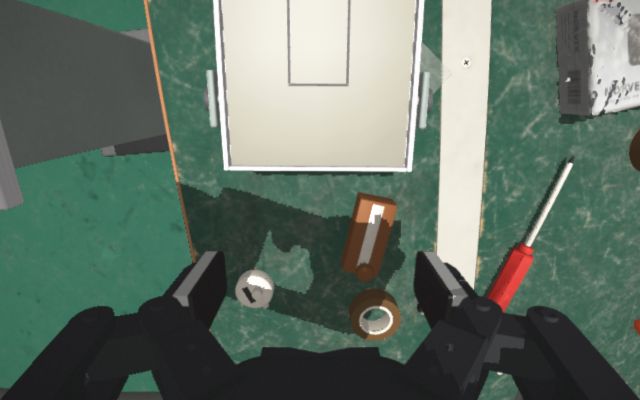

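View pics/s7z.png

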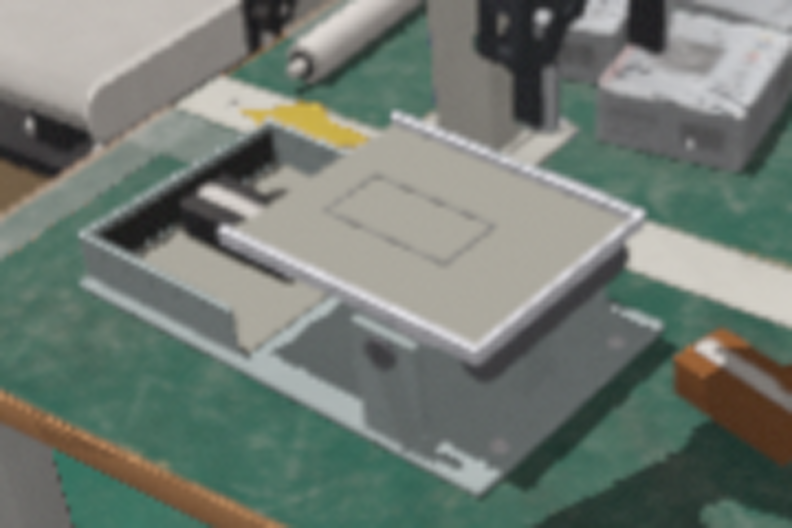

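The block lies in the catch tray and the empty tray is level, as it was at the start. The arm is clear, so I'm handing in.

```bash
python3 -c "
from bench import ctrl
print(ctrl.hand_in())"
```

```text
the job is handed in; nothing more can be done
None
```

The black stop block is in the catch tray, the empty rocker tray is back level, and I handed the job in at about 12.4 s of the 38 s allowed.

- **Placing:** I gripped the block across its width and lowered it lengthways onto the outlined spot, within about 2 mm by the wrist camera. The wrist force rose from −2 N to about +1 N as it touched the tray. The outlet dipped slightly at that point, so I eased up 0.6 mm before opening the fingers.
- **Result:** The tray tipped on release and the block slid out between the fingers. The last wrist and scene pictures show the block flat on the catch tray floor, the tray empty and level, and the neighbouring objects in view undisturbed.
- **Clearance and forces:** The gripper was open and clear of everything at hand-in. The largest wrist force reading I saw was about 7 N, at the grasp.
- **Disagreement:** The first overhead-camera estimates were about 5 mm off from the wrist camera, both for the block and for the loading spot. I used the wrist camera's values.

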